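Make up the bending kit and the cube kit for the testing machines

ROBOT

A 7-joint arm with a two-finger parallel gripper is mounted at the origin on the work surface. World frame = base frame: x ahead of the robot, y to its left, z up, the work surface at z = 0. Lengths are in m, angles in rad, forces in N, time in s.
With the tool pointing down it reaches from about 0.425 to 0.875 m from the base axis. Payload 4.7 kg.
Tool frame: the origin (TCP) lies midway between the tips of the shut fingers; the grasp point (between the pads) lies 19 mm behind it; z points along the fingers, y is the direction in which the jaws open and shut (so a half turn about z gives the same grasp; the last joint's range is limited). The gripper opens to 87 mm and grips with 3 to 60 N. Pads are 19 mm wide; open, the fingers measure 117 mm over their backs; the gripper's body (75 mm by 190 mm) begins 51 mm behind the grasp point.
Start: joints at [-1.182, 0.321, -0.07, 1.45, 0.023, 1.371, -0.057], TCP at [0.238, 0.605, 0.223] pointing down, gripper open.
Joint ranges: [-2.86, 2.86], [-0.3, 2.09], [-1.38, 1.24], [0.06, 2.45], [-1.56, 4.7], [0.09, 2.05], [-2.69, 2.69]. Speed limits (rad/s): [2.57, 2.57, 3.14, 3.14, 3.14, 3.14, 3.14].

INTERFACE

Orientations are given as a rotation vector (axis times angle).
In Python, from bench import get_state, eyes, job gives the robot as it stands. The module is installed in compiled form; this text tells all that it offers.
- The arm moves only by the shell command python3 -m jog 'ROWS' [FORCE]. ROWS is JSON, a list that holds one entry, the list of rows, each a list of 5 numbers: the opening, from 0 (shut) to 1 (fully open), then the shift along the tool's x, y, z in units of 40 mm (1.0 is 40 mm), then the turn about the tool's z in units of 5 degrees (1.0 is 5 degrees). In form: [[[jaw, dx, dy, dz, turn], ...]]. A call has 1 to 10 rows; each row shifts and turns the commanded pose from where the row before left it, along the tool's axes as they then stand; what a row does not reach is not made up. A row lasts 1/8 s, in which the tool goes at most 62.5 mm and 10.7 degrees, less where a joint would pass 70% of its speed; a pose out of reach is approached as far as the arm can. A call is refused whole if a number of a shift passes 1 or a number of a turn 1, either way. A call with a gripper value outside its range is refused whole. The fingers move at their own pace and stop on an object; FORCE is the grip in N (left out, the last holds). Time passes only in rows, so rows that do not move let the fingers close. It gives the time, the measured TCP pose, the force and the opening at its end, in the units of the state.
- get_state(): the state, without advancing time (a new reading comes with each control period).
- eyes.get_image(name): name is "scene" or "top" or "wrist"; returns (picture, depth): 400x640x3 uint8, red, green, blue; 400x640 float32, m along the optical axis (not along the pixel's ray), 0 where there is no reading.
- eyes.camera_params(name): a dict with "camera_matrix" (3x3 intrinsics, pixels), "pose" (4x4, takes a point from camera to world coordinates); the wrist camera has in their place "mount" (4x4, takes a point from camera to tool coordinates, whose origin is the TCP and whose axes are the flange's). Camera axes: x right, y down, z forward; pixel columns grow to the right and rows downward; lengths in m; the calibration is good to about 2 mm. A picture is of the moment at which its call begins: read the wrist's pose just before it. camera_params takes no time and is no camera call.
- job.close_job(): hands the job in, once; it reports no verdict.
The state is a dict: "time": time; "joint_positions": joint angles; "qd": joint speeds; "joint_torque": joint torques, N m; "position": TCP position; "tool_rot": TCP orientation; "ft_force": force on the tool from outside, world axes, zero at the start; "torque": the same for the moment, N m; "grip_width": opening from 0.0 (shut) to 1.0 (fully open).
Only numpy, scipy, OpenCV 4.12 (cv2) and the standard library are available. Lean on these libraries where they do the work, as an engineer would, in place of code of your own. Each camera call takes 0.05 s, during which the arm holds its last target. There are 200 camera calls.

TASK

Make up the two test kits from the stock on the bench: lay the whole prism, the loading nose and the distance piece in their own places in the empty bending tray, and in the other tray set the loose 50 mm cube squarely into the gap between the two cubes already there and stand the platen, disc down, in its empty far compartment. Everything must sit flat on the tray floor, upright and clear of rims and dividers; set the mortar specimens down without dropping them, do not push or tip the two cubes in the tray, and leave the broken half prism where it lies.

Things in the scene. Friction and masses are not known exactly. Their poses are not given: they have to be found in the camera images.
- bending_tray: Empty fixed tray (grey floor, metal rims), 208 (its x, pointing away from the robot within 12 deg) x 152 mm (its y). Origin: centre of underside, z up. Floor 4 thick; rims and dividers 10 high, 4 thick. Places, (x, y) mm: -y side channel 200x68 at (0, -38) for the prism; +y side, near the robot, 110x72 at (-45, 36) for the nose; far end 86x72 at (57, 36) for the distance piece.
- cube_tray: Same fixed tray outline, heights and axes as the bending tray, but two 50 mm cubes stand in its -y side channel, 68 wide, leaving a gap of about 70 mm between them, centred at x 0, y -38 mm: the third cube's place. The platen's place is the empty compartment at the far end of the +y side, 86x72 at (57, 36) mm. Two small compartments nearer the robot hold fixed card and a washer, under 11 mm high.
- prism: Whole mortar prism, a light grey bar 160 x 40 x 40 mm lying on the bench, 0.4 to 0.75 kg. Origin: centre of its underside; x along its length; z up. At the start its length runs across the robot's view (along world y, within about 12 degrees).
- cube: The loose mortar cube on the bench, light grey, 50 mm on each edge, 0.2 to 0.36 kg; the same as the two in the cube tray. (A 70 mm cube at the far edge is not part of the job.) Origin: centre of its underside; axes square to its faces; z up.
- loading_nose: Bending nose: a steel bar 70 mm long (its x) by 24 mm wide (its y), flat-sided up to 34 mm, with a half-round ridge of 10 mm radius along its top, 44 mm high in all; 0.5 kg. Ridge up at the start. Origin: centre of its underside; z up.
- distance_piece: Distance piece: a plain upright steel cylinder 45 mm in diameter and 45 mm high with a small spigot (16 mm diameter, 8 mm high) on its top, 53 mm in all; 0.57 kg. Origin: centre of its underside; z up.
- platen: Compression platen: a flat steel disc 54 mm in diameter and 18 mm thick with an upright shank (28 mm diameter, reaching from 18 to 52 mm height) in the middle of its top; 0.46 kg. Best taken by the shank. Origin: centre of its underside; z up.
- tray_cube_near: Mortar cube, 50 mm, loose, already standing in the cube tray's channel at the end nearer the robot (its centre near x = -60 mm, y = -38 mm of the tray). Must not be disturbed. Origin: centre of its underside.
- tray_cube_far: Mortar cube, 50 mm, loose, already standing in the cube tray's channel at the end farther from the robot (its centre near x = +60 mm, y = -38 mm of the tray). Must not be disturbed. Origin: centre of its underside.
- broken_half: Half of a broken mortar prism, loose, about 45 x 40 x 40 mm with one ragged end, lying among the stock. Not part of either kit: to be left where it lies. Origin: near the centre of its underside.
There are look-alikes about, which are no part of the job. What is shaped like the platen but yellow is not meant.

How it is judged:
By the outcome, as a careful person would: the job done as asked, in the order asked, and still so for the second after the job is handed in, with the robot touching nothing.
It also fails if it takes over 131 s, if anything falls off the work surface, if the arm or the gripper's body presses on something with over 40 N, if the wrist force passes 120 N, or if a joint passes its speed limit or range.

## Working session

There is one attempt and no reset: what is moved stays moved. The work goes in short steps, Python scripts to look and compute and a shell command to move; the robot and the scene stay as the last step left them, time stands still between calls to the robot, and variables do not carry over. Pictures are saved under pics/ and viewed, about 12 in all and at most 16, crops included, and the job is handed in when it is done.

```bash
mkdir -p pics; cat > h.py <<'E'
import numpy as np, cv2
from bench import get_state, eyes, job
from scipy.spatial.transform import Rotation as R
def cam(name):
    s=get_state(); im,d=eyes.get_image(name); p=eyes.camera_params(name); K=np.array(p["camera_matrix"])
    if name=="wrist":
        T=np.eye(4);T[:3,:3]=R.from_rotvec(s["tool_rot"]).as_matrix();T[:3,3]=s["position"];P=T@np.array(p["mount"])
    else: P=np.array(p["pose"])
    v,u=np.mgrid[:400,:640]
    c=np.stack([(u-K[0,2])/K[0,0]*d,(v-K[1,2])/K[1,1]*d,d],-1)
    w=c@P[:3,:3].T+P[:3,3]; w[d==0]=np.nan
    return im,w
def save(n,im): cv2.imwrite("pics/"+n+".png",im[:,:,::-1])
E
python3 - <<'E'
from h import *
print(get_state())
for n in("scene","top"):
    im,w=cam(n); save(n+"0",im); np.savez(n+"0.npz",im=im,w=w)
    print(n,eyes.camera_params(n))
print(eyes.camera_params("wrist"))
E
```

```text
{'time': 0.0, 'joint_positions': array([-1.18185523,  0.32180051, -0.07010531,  1.45166855,  0.02263068,
        1.3708057 , -0.05690944]), 'qd': array([ 0.00072089, -0.00063145, -0.00120148,  0.00043802,  0.00024678,
       -0.00070382, -0.00172765]), 'joint_torque': array([ 1.96997112e-04, -4.91288352e+01, -4.03869404e-01, -3.12519729e+01,
       -6.39267638e-02,  4.39667038e-02,  1.72308191e-04]), 'position': array([0.23782327, 0.60433445, 0.22147953]), 'tool_rot': array([-5.85242544e-01, -3.08636191e+00,  2.95363682e-03]), 'ft_force': array([ 0.23611775,  0.57070935, -0.27569131]), 'torque': array([-0.01238787,  0.00619333, -0.0487476 ]), 'grip_width': 1.0004097613704344}
scene {'camera_matrix': array([[487.80631677,   0.        , 309.40940622],
       [  0.        , 487.80631677, 195.05076763],
       [  0.        ,   0.        ,   1.        ]]), 'pose': array([[ 6.54025169e-01,  5.79893644e-01, -4.85772003e-01,
         1.20891453e+00],
       [ 7.56472148e-01, -5.00524796e-01,  4.20980780e-01,
        -5.69917857e-01],
       [ 9.83146139e-04, -6.42805017e-01, -7.66029205e-01,
[... 368 characters left out ...]
-0.99962892,  0.01864724,  0.0198572 , -0.02455901],
       [-0.02292803, -0.18236601, -0.98296335,  0.94716334],
       [ 0.        ,  0.        ,  0.        ,  1.        ]])}
{'camera_matrix': array([[289.77753374,   0.        , 324.81852506],
       [  0.        , 289.77753374, 201.21391441],
       [  0.        ,   0.        ,   1.        ]]), 'mount': array([[ 1.58051226e-04, -9.69071459e-01, -2.46780230e-01,
         6.84972196e-02],
       [ 9.99999578e-01,  3.76524708e-04, -8.38106803e-04,
         9.69068978e-05],
       [ 9.05104236e-04, -2.46779993e-01,  9.69071110e-01,
        -1.63797602e-01],
       [ 0.00000000e+00,  0.00000000e+00,  0.00000000e+00,
         1.00000000e+00]])}
```

View pics/top0.png

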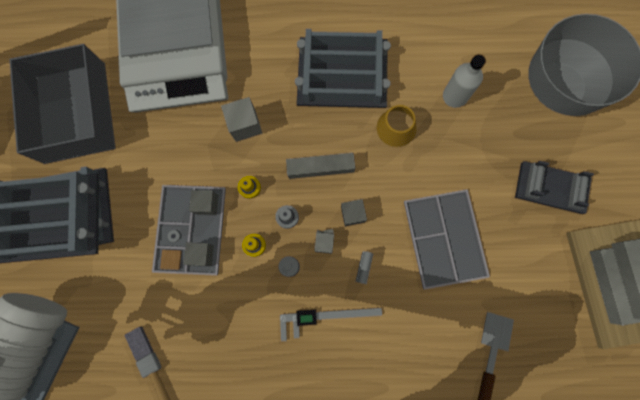

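View pics/scene0.png

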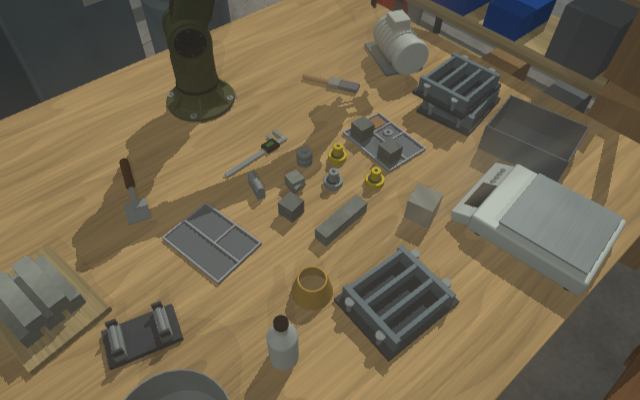

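Candidates in the top picture:
- Prism: bar at (320,165).
- Cube: (353,211). The broken half is likely the one at (324,241), and the 70 mm cube is at (240,118).
- Platen: grey at (287,215). The yellow ones at (248,186) and (253,244) are not meant.
- Distance piece: (289,266).
- Nose: (364,266).
- Cube tray: (190,230), holding two cubes.
- Bending tray: (447,238), empty.

Next I take one close crop and measure.

```bash
cat > m.py <<'E'
from h import *
T=np.load("top0.npz");S=np.load("scene0.npz")
crop=T["im"][140:295,140:500]; save("crop0",cv2.resize(crop,None,fx=2.2,fy=2.2,interpolation=cv2.INTER_CUBIC))
w=T["w"]
tb=w[(np.abs(w[...,2])<.02)&(w[...,0]>.3)]
A=np.c_[tb[:,:2],np.ones(len(tb))];print("table fit top",np.linalg.lstsq(A,tb[:,2],rcond=None)[0])
def face(name,W,u,v,r,zlo,zhi):
    m=np.zeros(W.shape[:2],bool);m[v-r:v+r,u-r:u+r]=1
    p=W[m&(W[...,2]>zlo)&(W[...,2]<zhi)]
    if len(p)<6: print(name,"few");return
    q=p[:,:2].astype(np.float32)*1000
    (c,s,a)=cv2.minAreaRect(q)
    print(name,len(p),"z",np.round(np.percentile(p[:,2],[5,50,95]),4),"c",np.round(c,1),"s",np.round(s,1),"a",round(a,1),"mean",np.round(q.mean(0),1))
objs=dict(prism=(320,165,38,.03,.05),cube=(353,211,17,.04,.06),broken=(324,241,14,.03,.05),platen_shank=(287,215,15,.044,.06),platen_disc=(287,215,15,.01,.025),
 dist=(289,266,14,.036,.048),nose=(364,266,22,.025,.05),big=(240,118,26,.055,.08),tc_far=(201,200,16,.045,.062),tc_near=(197,254,16,.045,.062),
 btray=(447,238,52,.006,.02),ctray=(189,230,48,.006,.016))
for k,(u,v,r,a,b) in objs.items(): face(k,w,u,v,r,a,b)
E
python3 m.py
```

```text
table fit top [-0.00228536  0.00047796  0.00189051]
prism 1193 z [0.0353 0.0386 0.0415] c [641.7  -1.1] s [120.5 159.9] a 2.2 mean [676.8  -0.8]
cube 494 z [0.0454 0.0485 0.0514] c [563.1 -74.6] s [50.6 50.4] a 10.6 mean [562.4 -74.4]
broken 353 z [0.0336 0.0386 0.0413] c [499.2  -6.7] s [39.7 51. ] a 84.1 mean [495.9  -6.3]
platen_shank 117 z [0.0473 0.0507 0.0533] c [558.6  81.1] s [26.1 26.1] a 24.5 mean [558.6  80.8]
platen_disc 274 z [0.0139 0.0175 0.0215] c [558.3  80.2] s [52.1 51.9] a 0.3 mean [556.5  78.9]
dist 279 z [0.041  0.044  0.0463] c [442.6  73.5] s [42.5 41.9] a 89.2 mean [442.6  73.7]
nose 344 z [0.0315 0.0404 0.0445] c [437.8 -96. ] s [24.  69.9] a 75.2 mean [437.4 -95.2]
big 927 z [0.0612 0.0688 0.0713] c [793.3 186.5] s [72.2 70.3] a 17.3 mean [790.4 185.3]
tc_far 497 z [0.0493 0.053  0.0559] c [593.2 273.2] s [50.3 51. ] a 87.3 mean [592.3 272.5]
tc_near 523 z [0.05   0.0531 0.0557] c [472.8 280. ] s [51.1 49.8] a 85.8 mean [472.6 279.1]
btray 882 z [0.0062 0.0083 0.0112] c [ 502.4 -288.3] s [207.9 152.9] a 9.5 mean [ 500.6 -288.3]
ctray 1407 z [0.0063 0.0089 0.0119] c [534.8 313.4] s [154.3 208.5] a 86.5 mean [514.3 327.9]
```

```bash
python3 - <<'E'
from h import *
for n in("top","scene"):
    w=np.load(n+"0.npz")["w"]; 
    # height map of stock
    m=(w[...,2]>.02)&(w[...,2]<.1)&(w[...,0]>.38)&(w[...,0]<.8)&(np.abs(w[...,1])<.4)
    k,l,st,c=cv2.connectedComponentsWithStats(m.astype(np.uint8))
    for i in range(1,k):
        if st[i,4]<25: continue
        p=w[l==i]; top=p[p[:,2]>np.percentile(p[:,2],97)-.006]
        r=cv2.minAreaRect((top[:,:2]*1000).astype(np.float32))
        print(n,np.round(c[i]),st[i,4],"ztop",round(float(np.percentile(p[:,2],97)),4),"rect",np.round(r[0],1),np.round(r[1],1),round(r[2],1))
E
```

```text
top [396. 130.] 543 ztop 0.0599 rect [ 770.5 -187.3] [57.2 71.6] 1.1
top [242. 124.] 770 ztop 0.0714 rect [784.  183.9] [52.4 70.1] 16.8
top [320. 165.] 1251 ztop 0.0417 rect [6.789e+02 1.000e-01] [ 41.1 159.8] 4.7
top [247. 185.] 180 ztop 0.0532 rect [632.3 171.8] [25.6 26. ] 87.6
top [203. 202.] 596 ztop 0.0561 rect [593.3 273.1] [50.3 50.7] 87.1
top [353. 212.] 528 ztop 0.0519 rect [562.9 -74.5] [50.4 50.2] 10.4
top [286. 216.] 174 ztop 0.0534 rect [558.7  81. ] [26.2 25.7] 19.6
top [324. 241.] 397 ztop 0.0416 rect [495.8  -6.2] [39.6 44.2] 84.1
top [252. 244.] 185 ztop 0.0543 rect [493.7 158.2] [25.1 26.7] 44.1
top [197. 254.] 601 ztop 0.056 rect [472.8 280.2] [50.6 49.8] 85.8
top [364. 268.] 348 ztop 0.0451 rect [437.9 -95.7] [17.3 69.9] 75.9
top [288. 267.] 331 ztop 0.0529 rect [443.5  70.4] [31.2 31.6] 4.5
scene [362. 127.] 356 ztop 0.0546 rect [475.6 275.8] [53.3 53.5] 84.8
scene [390. 149.] 392 ztop 0.0548 rect [597.  269.6] [53.3 55. ] 83.3
scene [338. 150.] 127 ztop 0.0522 rect [496.8 154.2] [26.6 28.3] 53.7
scene [304. 154.] 210 ztop 0.0508 rect [449.3  69.5] [31.2 34.7] 82.6
scene [375. 174.] 141 ztop 0.0527 rect [636.2 167.5] [25.2 28. ] 30.8
scene [333. 175.] 131 ztop 0.0528 rect [563.3  76.1] [25.8 27.4] 90.0
scene [295. 180.] 273 ztop 0.0409 rect [499.9 -10.9] [40.5 45.5] 82.8
scene [256. 183.] 217 ztop 0.0442 rect [ 441.7 -100.7] [17.5 68.1] 75.5
scene [417. 199.] 435 ztop 0.0712 rect [786.1 179.9] [48.6 71.6] 16.7
scene [291. 205.] 442 ztop 0.0516 rect [566.7 -79.2] [51.3 51.3] 10.0
scene [341. 218.] 938 ztop 0.0414 rect [683.2  -4.7] [ 41.4 161.7] 5.0
scene [306. 281.] 393 ztop 0.0602 rect [ 773.7 -192.5] [51.2 72.3] 0.6
```

View pics/crop0.png

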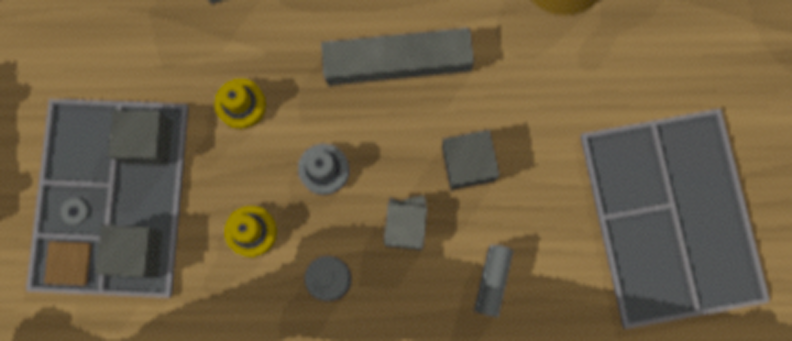

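The crop confirms the picks:
- **Prism:** the bar at crop (398,55).
- **Cube:** square at (470,158), 50 x 50 x 51 mm measured.
- **Broken half:** (406,222), ragged edge, 40 mm high.
- **Platen:** grey, at (323,167). The yellow look-alikes are at (240,102) and (250,230).
- **Distance piece:** (327,277).
- **Nose:** (494,280).

I'll write a planning helper and go to the prism first.

```bash
cat >> h.py <<'E'
def yaw():
    M=R.from_rotvec(get_state()["tool_rot"]).as_matrix(); return np.degrees(np.arctan2(M[1,1],M[0,1])),M
def plan(x,y,z,a):
    """mm, deg of tool y: turn first, then shift in tool axes"""
    s=get_state();ya,M=yaw(); t=(ya-a+90)%180-90
    th=np.radians(ya-t); ey=np.array([np.cos(th),np.sin(th)]); ex=np.array([-ey[1],ey[0]])
    d=np.array([x,y])-np.array(s["position"][:2])*1000
    print("t%.2f pos"%s["time"],np.round(np.array(s["position"])*1000,1),"yaw %.1f tilt %.2f F"%(ya,np.degrees(np.arccos(-M[2,2]))),np.round(s["ft_force"],1),"grip %.1f"%(s["grip_width"]*87))
    print(" turn %.2f (alt %.2f) | dx %.3f dy %.3f dz %.3f"%(t/5,(t-180*np.sign(t))/5,ex@d/40,ey@d/40,(s["position"][2]*1000-z)/40))
def tray(c,a,x,y):
    a=np.radians(a);return c[0]+x*np.cos(a)-y*np.sin(a),c[1]+x*np.sin(a)+y*np.cos(a)
E
python3 -c "
from h import *
plan(681,-2.3,180,4.8)"
```

```text
t0.10 pos [237.8 604.4 221.6] yaw 68.5 tilt 0.10 F [ 0.1  0.4 -0.2] grip 86.9
 turn 12.75 (alt -23.25) | dx -16.042 dy 9.772 dz 1.040
```

```bash
python3 -m jog '[[[1,0,0,0,1],[1,0,0,0,1],[1,0,0,0,1],[1,0,0,0,1],[1,0,0,0,1],[1,0,0,0,1],[1,0,0,0,1],[1,0,0,0,1],[1,0,0,0,1],[1,0,0,0,1]]]' 40
python3 -m jog '[[[1,0,0,0,1],[1,0,0,0,1],[1,0,0,0,0.75],[1,-0.8,0.5,0,0],[1,-0.8,0.5,0,0],[1,-0.8,0.5,0,0],[1,-0.8,0.5,0,0],[1,-0.8,0.5,0,0],[1,-0.8,0.5,0,0],[1,-0.8,0.5,0,0]]]'
python3 -m jog '[[[1,-0.8,0.5,0,0],[1,-0.8,0.5,0,0],[1,-0.8,0.5,0,0],[1,-0.8,0.5,0,0],[1,-0.8,0.5,0,0],[1,-0.8,0.5,0,0],[1,-0.8,0.5,0,0],[1,-0.8,0.5,0,0],[1,-0.8,0.5,0,0],[1,-0.8,0.5,0,0]]]'
python3 -m jog '[[[1,-0.8,0.4,0.3,0],[1,-0.8,0.4,0.3,0],[1,-0.8,0.4,0.4,0],[1,0,0,0,0]]]'
python3 -c "
from h import *
plan(681,-2.3,180,4.8)
im,w=cam('wrist');save('w1',im);np.savez('w1.npz',w=w)"
```

```text
time: 1.35
position: [0.2378, 0.6046, 0.2219]
tool_rot: [1.838, 2.547, -0.002]
ft_force: [-0.6, 0.7, 0.1]
grip_width: 0.995
time: 2.6
position: [0.3966, 0.392, 0.2222]
tool_rot: [2.127, 2.312, -0.001]
ft_force: [0.3, -0.1, 0.3]
grip_width: 1.004
time: 3.85
position: [0.6224, 0.0902, 0.2221]
tool_rot: [-2.126, -2.312, 0.001]
ft_force: [0.1, -0.4, -0.3]
grip_width: 1.0
time: 4.35
position: [0.6773, -0.005, 0.1802]
tool_rot: [-2.133, -2.306, 0.007]
ft_force: [-0.6, 0.2, -0.4]
grip_width: 1.001
t4.35 pos [677.3  -5.  180.2] yaw 4.5 tilt 0.27 F [-0.6  0.2 -0.4] grip 87.1
 turn -0.07 (alt 35.93) | dx 0.059 dy 0.099 dz 0.005
```

View pics/w1.png

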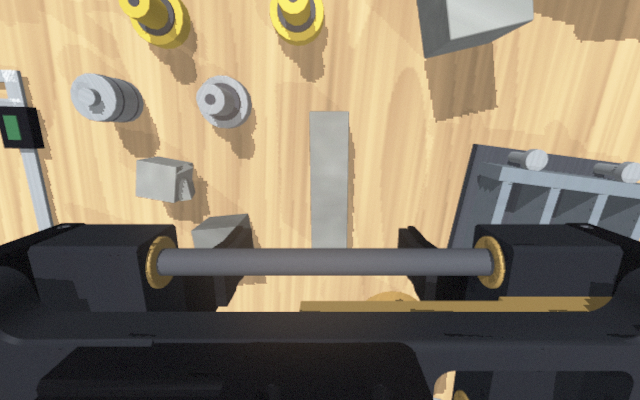

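The wrist view shows the prism at (330,180), centred between the fingers, with platen, distance piece and broken half to the left. I'll compare the three cameras on several objects.

```bash
python3 - <<'E'
from h import *
w=np.load("w1.npz")["w"]
def f(n,u0,u1,v0,v1,zlo,zhi):
    p=w[v0:v1,u0:u1].reshape(-1,3);p=p[(p[:,2]>zlo)&(p[:,2]<zhi)]
    r=cv2.minAreaRect((p[:,:2]*1000).astype(np.float32));print(n,len(p),np.round(np.percentile(p[:,2],[5,50,95]),4),np.round(r[0],1),np.round(r[1],1),round(r[2],1))
f("prism",295,365,105,240,.03,.05)
f("shank",190,255,70,130,.045,.06)
f("disc",190,255,70,130,.01,.024)
f("dist",65,145,70,130,.04,.049)
f("brok",130,200,150,205,.03,.05)
t=w[0:220,20:470].reshape(-1,3);t=t[np.abs(t[:,2])<.015];print(np.median(t[:,2]))
E
```

```text
prism 4844 [0.0405 0.0417 0.0428] [678.1   9.7] [ 40.1 137.1] 4.6
shank 766 [0.049  0.0538 0.0552] [559.5  79.3] [27.2 27.2] 2.9
disc 1219 [0.0159 0.0201 0.0234] [560.9  78.9] [53.2 50.1] 79.8
dist 1584 [0.0423 0.0468 0.0481] [443.   72.5] [44.6 44.6] 42.9
brok 1939 [0.0319 0.0417 0.043 ] [500.6  -8.5] [40.3 54.2] 83.8
0.001885356424364798
```

```bash
python3 -m jog '[[[1,0.09,0.06,0.8,0],[1,0,0,0.8,0],[1,0,0,0.8,0],[1,0,0,0.8,0],[1,0,0,0.5,0],[1,0,0,0.25,0],[1,0,0,0.2,0],[1,0,0,0,0]]]' 45
python3 -c "
from h import *
plan(679.7,-1.4,14,4.8)"
python3 -m jog '[[[0,0,0,0,0],[0,0,0,0,0],[0,0,0,0,0],[0,0,0,0,0],[0,0,0,0,0],[0,0,0,0,0],[0,0,0,0,0],[0,0,0,0,0]]]' 45
python3 -c "
from h import *
plan(679.7,-1.4,14,4.8)"
```

```text
time: 5.4
position: [0.6802, 0.0033, 0.0168]
tool_rot: [2.127, 2.312, 0.0]
ft_force: [0.1, -0.7, -0.4]
grip_width: 1.003
t5.40 pos [680.2   3.3  16.8] yaw 4.8 tilt 0.02 F [ 0.1 -0.7 -0.4] grip 87.3
 turn -0.00 (alt 36.00) | dx -0.117 dy -0.022 dz 0.070
time: 6.4
position: [0.6802, 0.0032, 0.0166]
tool_rot: [2.127, 2.312, 0.0]
ft_force: [0.5, 0.7, -0.3]
grip_width: 0.457
t6.40 pos [680.2   3.2  16.6] yaw 4.8 tilt 0.02 F [ 0.5  0.7 -0.3] grip 39.8
 turn -0.00 (alt 36.00) | dx -0.115 dy -0.022 dz 0.064
```

```bash
python3 -m jog '[[[0,0,0,-0.3,0],[0,0,0,-0.6,0],[0,0,0,-0.9,0],[0,0,0,-0.9,0],[0,0,0,-0.9,0],[0,0,0,-0.1,0],[0,0,0,0,1],[0,0,0,0,1],[0,0,0,0,1],[0,0,0,0,1]]]' 45
python3 -m jog '[[[0,0,0,0,1],[0,0,0,0,1],[0,0,0,0,1],[0,0,0,0,1],[0,0,0,0,1],[0,0,0,0,1],[0,0,0,0,1],[0,0,0,0,1],[0,0,0,0,1],[0,0,0,0,1]]]'
python3 -m jog '[[[0,0,0,0,1],[0,0,0,0,1],[0,0,0,0,1],[0,0,0,0,0.06],[0,0,0,0,0]]]'
python3 -c "
from h import *
c=(503.2,-289.6);p=tray(c,9.5,0,-38);print(p)
plan(*p,160,-80.5)"
```

```text
time: 7.65
position: [0.6785, 0.0033, 0.1619]
tool_rot: [-2.497, -1.903, 0.005]
ft_force: [0.6, 0.2, -5.2]
grip_width: 0.459
time: 8.9
position: [0.6785, 0.0034, 0.162]
tool_rot: [-3.069, -0.669, 0.006]
ft_force: [0.0, -0.7, -5.6]
grip_width: 0.458
time: 9.52
position: [0.6793, 0.0033, 0.1634]
tool_rot: [-3.131, -0.262, 0.003]
ft_force: [0.0, -0.3, -5.3]
grip_width: 0.457
(np.float64(509.4718090227057), np.float64(-327.07885285841485))
t9.53 pos [679.3   3.3 163.4] yaw -80.4 tilt 0.11 F [ 0.  -0.3 -5.3] grip 39.8
 turn 0.01 (alt -35.99) | dx -5.552 dy 7.446 dz 0.084
```

```bash
python3 -m jog '[[[0,-0.6,0.8,0,0],[0,-0.6,0.8,0,0],[0,-0.6,0.8,0,0],[0,-0.6,0.8,0,0],[0,-0.6,0.8,0,0],[0,-0.6,0.8,0,0],[0,-0.6,0.8,0,0],[0,-0.6,0.8,0,0],[0,-0.6,0.8,0,0],[0,-0.04,0.25,0,0]]]' 45
python3 -m jog '[[[0,0,0,0,0],[0,0,0,0,0]]]'
python3 -c "
from h import *
c=(503.2,-289.6);p=tray(c,9.5,4.6,-38)
plan(*p,120,-80.5)
im,w=cam('wrist');save('w2',im);np.savez('w2.npz',w=w)
im,w=cam('top');np.savez('t2.npz',w=w)"
```

```text
time: 10.78
position: [0.5114, -0.3305, 0.1649]
tool_rot: [3.13, 0.251, -0.001]
ft_force: [-0.3, -1.4, -4.8]
grip_width: 0.455
time: 11.02
position: [0.5155, -0.3247, 0.1642]
tool_rot: [-3.129, -0.264, -0.0]
ft_force: [0.1, -0.6, -4.8]
grip_width: 0.45
t11.03 pos [ 515.5 -324.7  164.2] yaw -80.4 tilt 0.08 F [ 0.1 -0.6 -4.8] grip 39.2
 turn 0.03 (alt -35.97) | dx -0.044 dy 0.035 dz 1.104
```

View pics/w2.png

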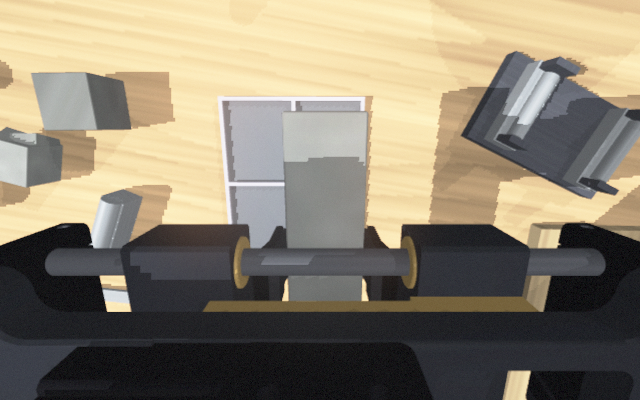

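The tray is seen at (295,97)–(365,225) with the prism held above its channel at (325,160). I'll measure the rims with the wrist camera.

```bash
python3 - <<'E'
from h import *
c=np.array([503.2,-289.6]);a=np.radians(9.5);Rm=np.array([[np.cos(a),np.sin(a)],[-np.sin(a),np.cos(a)]])
for n in("w2","t2","scene0"):
    w=np.load(n+".npz")["w"].reshape(-1,3)*1000
    w=w[np.isfinite(w[:,0])]
    q=np.c_[(w[:,:2]-c)@Rm.T,w[:,2]]
    k=(q[:,2]>8)&(q[:,2]<16)
    def rng(m,ax): 
        v=q[k&m][:,ax]; return (len(v),np.round(np.percentile(v,[2,50,98]),1)) if len(v)>3 else None
    print(n,"far rim x",rng((abs(q[:,0]-102)<8)&(q[:,1]>-10)&(q[:,1]<65),0),"near",rng((abs(q[:,0]+102)<8)&(q[:,1]>-10)&(q[:,1]<65),0))
    print("  +y rim",rng((abs(q[:,1]-74)<8)&(abs(q[:,0])<90),1),"at x>50",rng((abs(q[:,1]-74)<8)&(q[:,0]>50)&(q[:,0]<90),1),"x<0",rng((abs(q[:,1]-74)<8)&(q[:,0]<0)&(q[:,0]>-90),1),"-y rim",rng((abs(q[:,1]+74)<8)&(abs(q[:,0])<95),1))
    print("  rim z",np.round(np.median(q[(abs(q[:,1]-74)<8)&k][:,2]),1),"floor",np.round(np.median(q[(abs(q[:,1]-36)<20)&(abs(q[:,0]-60)<20)][:,2]),1), "crossdiv",rng((abs(q[:,0]-12)<7)&(q[:,1]>10)&(q[:,1]<60),0))
E
```

```text
w2 far rim x (310, array([ 95.6, 100.5, 102.5])) near None
  +y rim (559, array([68.7, 73.1, 75.9])) at x>50 (190, array([71.4, 73.2, 75.9])) x<0 (140, array([71.3, 73.2, 76. ])) -y rim (24, array([-75.5, -73.8, -72.3]))
  rim z 11.6 floor 242.5 crossdiv (180, array([ 9.7, 11.7, 13.2]))
t2 far rim x (35, array([ 97.7, 101. , 103.1])) near (41, array([-104.2, -101.8,  -96.6]))
  +y rim (93, array([71.5, 75.3, 77.5])) at x>50 (22, array([73.6, 75.1, 77.2])) x<0 (45, array([73.3, 75.6, 77.6])) -y rim (5, array([-73.8, -72.4, -70.1]))
  rim z 10.2 floor 2.5 crossdiv (24, array([ 9.4, 11.6, 13.3]))
scene0 far rim x (31, array([ 97. , 104.4, 107.5])) near (19, array([-100.8,  -97.9,  -94.6]))
  +y rim (44, array([67.5, 70.5, 72.7])) at x>50 (11, array([68. , 70.3, 72.5])) x<0 (20, array([67.5, 70.6, 72.5])) -y rim (51, array([-79.4, -77.2, -75. ]))
  rim z 10.4 floor 1.9 crossdiv (15, array([12.4, 14.7, 16.7]))
```

```bash
python3 -m jog '[[[0,-0.04,0.04,0.5,0],[0,0,0,0.8,0],[0,0,0,0.8,0],[0,0,0,0.8,0],[0,0,0,0.4,0],[0,0,0,0.1,0],[0,0,0,0.05,0],[0,0,0,0,0],[0,0,0,0,0]]]' 45
python3 -c "
from h import *
c=(503.2,-289.6);p=tray(c,9.5,4.6,-38)
plan(*p,20.6,-80.5)"
```

```text
time: 12.25
position: [0.5138, -0.3287, 0.0275]
tool_rot: [3.13, 0.26, 0.002]
ft_force: [0.4, 0.7, -5.9]
grip_width: 0.457
t12.25 pos [ 513.8 -328.7   27.5] yaw -80.5 tilt 0.09 F [ 0.4  0.7 -5.9] grip 39.7
 turn -0.00 (alt 36.00) | dx 0.016 dy -0.057 dz 0.171
```

```bash
python3 -m jog '[[[0,0,-0.05,0.05,0],[0,0,0,0.05,0],[0,0,0,0.03,0],[0,0,0,0.0,0],[0,0,0,0,0]]]' 45
python3 -m jog '[[[0,0,0,0.025,0],[0,0,0,0,0],[0,0,0,0,0]]]'
python3 -c "
from h import *
c=(503.2,-289.6);p=tray(c,9.5,4.6,-38)
plan(*p,20.6,-80.5)"
```

```text
time: 12.88
position: [0.5128, -0.3265, 0.0214]
tool_rot: [3.131, 0.259, 0.0]
ft_force: [-0.8, 0.5, -5.6]
grip_width: 0.459
time: 13.25
position: [0.513, -0.3265, 0.0206]
tool_rot: [3.131, 0.259, 0.001]
ft_force: [-0.3, -0.2, -2.7]
grip_width: 0.459
t13.25 pos [ 513.  -326.5   20.6] yaw -80.5 tilt 0.02 F [-0.3 -0.2 -2.7] grip 40.0
 turn -0.00 (alt 36.00) | dx 0.027 dy -0.001 dz -0.000
```

```bash
python3 -m jog '[[[0,0,0,0.015,0],[0.7,0,0,0,0],[0.7,0,0,0,0],[0.7,0,0,0,0],[0.7,0,0,-0.3,0],[0.7,0,0,-0.8,0],[0.7,0,0,-0.9,0],[0.7,0,0,-0.9,0],[0.7,0,0,-0.6,0],[0.7,0,0,0,0]]]' 45
python3 -m jog '[[[0.7,0,0,0,1],[0.7,0,0,0,1],[0.7,0,0,0,1],[0.7,0,0,0,1],[0.7,0,0,0,0.8],[0.7,0,0,0,0]]]'
python3 -c "
from h import *
plan(438.7,-97,140,75.5)"
```

```text
time: 14.5
position: [0.514, -0.3276, 0.1625]
tool_rot: [3.129, 0.259, 0.007]
ft_force: [-0.2, 0.0, 0.4]
grip_width: 0.699
time: 15.25
position: [0.5123, -0.3261, 0.1589]
tool_rot: [-3.116, 0.396, 0.002]
ft_force: [-0.2, 0.5, 0.2]
grip_width: 0.701
t15.25 pos [ 512.3 -326.1  158.9] yaw -104.5 tilt 0.08 F [-0.2  0.5  0.2] grip 61.0
 turn 0.00 (alt -36.00) | dx -3.216 dy -5.085 dz 0.472
```

```bash
python3 -m jog '[[[0.7,-0.5,-0.8,0,0],[0.7,-0.5,-0.8,0,0],[0.7,-0.5,-0.8,0,0],[0.7,-0.5,-0.8,0,0],[0.7,-0.5,-0.8,0.2,0],[0.7,-0.5,-0.8,0.27,0],[0.7,-0.22,-0.28,0,0],[0.7,0,0,0,0],[0.7,0,0,0,0]]]'
python3 - <<'E'
from h import *
plan(438.7,-97,8,75.5)
im,w=cam('wrist');save('w3',im)
m=(w[...,2]>.03)&(w[...,2]<.05)&(abs(w[...,0]-.44)<.055)&(abs(w[...,1]+.097)<.04);m[220:]=0
p=w[m];r=cv2.minAreaRect((p[:,:2]*1000).astype(np.float32));print(len(p),np.round(r[0],1),np.round(r[1],1),round(r[2],1),np.percentile(p[:,2],98))
E
```

```text
time: 16.38
position: [0.4393, -0.0983, 0.1411]
tool_rot: [3.116, -0.398, 0.001]
ft_force: [0.3, 0.4, 0.2]
grip_width: 0.699
t16.38 pos [439.3 -98.3 141.1] yaw -104.6 tilt 0.04 F [0.3 0.4 0.2] grip 60.8
 turn -0.01 (alt 35.99) | dx -0.024 dy -0.029 dz 3.327
1412 [445.4 -99.4] [23.5 54.2] 74.8 0.04657810762607802
```

View pics/w3.png

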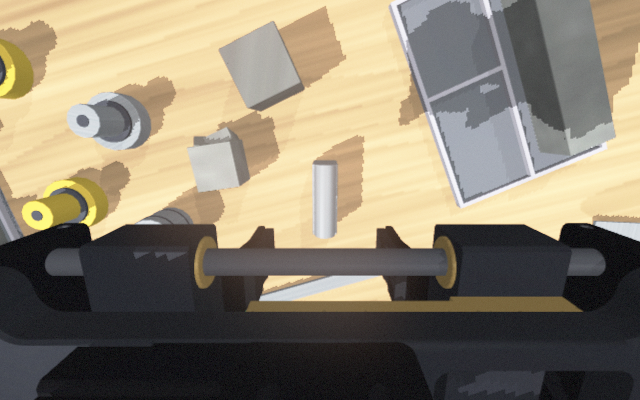

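```bash
python3 -m jog '[[[0.7,-0.04,-0.015,0.8,0],[0.7,0,0,0.8,0],[0.7,0,0,0.8,0],[0.7,0,0,0.5,0],[0.7,0,0,0.25,0],[0.7,0,0,0.15,0],[0.7,0,0,0,0],[0.7,0,0,0,0]]]' 50
python3 -c "
from h import *
plan(437.8,-97.4,8,75.5)"
python3 -m jog '[[[0,0,0,0,0],[0,0,0,0,0],[0,0,0,0,0],[0,0,0,0,0],[0,0,0,0,0],[0,0,0,0,0],[0,0,0,0,0]]]' 50
python3 -c "
from h import *
plan(437.8,-97.4,8,75.5)"
```

```text
time: 17.42
position: [0.4384, -0.0965, 0.0096]
tool_rot: [-3.116, 0.397, -0.002]
ft_force: [1.3, 0.9, -0.3]
grip_width: 0.695
t17.43 pos [438.4 -96.5   9.6] yaw -104.5 tilt 0.09 F [ 1.3  0.9 -0.3] grip 60.5
 turn -0.01 (alt 35.99) | dx -0.008 dy 0.027 dz 0.040
time: 18.3
position: [0.4377, -0.0968, 0.009]
tool_rot: [3.116, -0.397, 0.0]
ft_force: [-0.7, -1.6, 1.9]
grip_width: 0.271
t18.30 pos [437.7 -96.8   9. ] yaw -104.5 tilt 0.02 F [-0.7 -1.6  1.9] grip 23.6
 turn -0.01 (alt 35.99) | dx 0.007 dy 0.014 dz 0.025
```

```bash
python3 -m jog '[[[0,0,0,-0.3,0],[0,0,0,-0.6,0],[0,0,0,-0.8,0],[0,0,0,-0.8,0],[0,0,0,-0.5,0],[0,0,0,0,-1],[0,0,0,0,-1],[0,0,0,0,-1],[0,0,0,0,-1],[0,0,0,0,-0.8]]]' 50
python3 -m jog '[[[0,0,0,0,0]]]'
python3 -c "
from h import *
p=tray((503.2,-289.6),9.5,-45,36);print(p)
plan(*p,13,-80.5)"
```

```text
time: 19.55
position: [0.4365, -0.0959, 0.128]
tool_rot: [-3.13, -0.263, 0.003]
ft_force: [0.4, 0.1, -4.9]
grip_width: 0.27
time: 19.68
position: [0.4367, -0.0959, 0.1281]
tool_rot: [-3.13, -0.259, 0.003]
ft_force: [1.1, -0.3, -4.5]
grip_width: 0.268
(np.float64(452.87543411984024), np.float64(-261.5208606083902))
t19.68 pos [436.7 -95.9 128.1] yaw -80.6 tilt 0.11 F [ 1.1 -0.3 -4.5] grip 23.3
 turn -0.01 (alt 35.99) | dx -0.284 dy 4.150 dz 2.879
```

```bash
python3 -m jog '[[[0,-0.05,0.7,0,0],[0,-0.05,0.8,0,0],[0,-0.05,0.8,0,0],[0,-0.05,0.8,0,0],[0,-0.05,0.7,0,0],[0,-0.03,0.35,0.2,0],[0,0,0,0.7,0],[0,0,0,0.7,0],[0,0,0,0.7,0],[0,0,0,0.3,0]]]' 50
python3 -m jog '[[[0,0,0,0.1,0],[0,0,0,0,0],[0,0,0,0,0],[0,0,0,0,0]]]'
python3 -c "
from h import *
p=tray((503.2,-289.6),9.5,-45,36)
plan(*p,13,-80.5)"
```

```text
time: 20.92
position: [0.4526, -0.2609, 0.0228]
tool_rot: [-3.129, -0.258, 0.006]
ft_force: [-0.1, 0.2, -4.6]
grip_width: 0.269
time: 21.42
position: [0.4546, -0.2621, 0.0216]
tool_rot: [3.131, 0.26, 0.002]
ft_force: [-0.8, -0.2, -5.0]
grip_width: 0.272
t21.43 pos [ 454.6 -262.1   21.6] yaw -80.5 tilt 0.08 F [-0.8 -0.2 -5. ] grip 23.7
 turn -0.00 (alt 36.00) | dx -0.039 dy -0.021 dz 0.215
```

```bash
python3 -m jog '[[[0,-0.03,-0.02,0.08,0],[0,0,0,0.07,0],[0,0,0,0.03,0],[0,0,0,0.0,0],[0,0,0,0,0]]]' 50
python3 -m jog '[[[0,0,0,0.03,0],[0,0,0,0,0],[0,0,0,0,0]]]'
python3 -c "
from h import *
p=tray((503.2,-289.6),9.5,-45,36)
plan(*p,13,-80.5)"
```

```text
time: 22.05
position: [0.4527, -0.2615, 0.0138]
tool_rot: [3.131, 0.259, 0.0]
ft_force: [0.3, -0.2, -4.5]
grip_width: 0.27
time: 22.42
position: [0.4529, -0.2615, 0.013]
tool_rot: [-3.131, -0.259, -0.001]
ft_force: [-2.4, 1.2, 3.8]
grip_width: 0.272
t22.43 pos [ 452.9 -261.5   13. ] yaw -80.5 tilt 0.03 F [-2.4  1.2  3.8] grip 23.6
 turn -0.01 (alt 35.99) | dx 0.000 dy -0.000 dz 0.000
```

```bash
python3 -m jog '[[[0.45,0,0,0,0],[0.45,0,0,0,0],[0.45,0,0,0,0],[0.45,0,0,-0.2,0],[0.45,0,0,-0.7,0],[0.45,0,0,-0.9,0],[0.9,0,0,-0.9,0],[0.9,0,0,-0.3,0],[0.9,0,0,0,0]]]' 50
python3 -c "
from h import *
plan(443.2,72.4,110,-80.5)"
```

```text
time: 23.55
position: [0.4531, -0.2612, 0.133]
tool_rot: [-3.13, -0.26, -0.003]
ft_force: [-0.6, -0.1, 0.4]
grip_width: 0.704
t23.55 pos [ 453.1 -261.2  133. ] yaw -80.5 tilt 0.11 F [-0.6 -0.1  0.4] grip 61.3
 turn 0.00 (alt -36.00) | dx 1.132 dy -8.268 dz 0.574
```

```bash
python3 -m jog '[[[0.9,0.1,-0.7,0,0],[0.9,0.1,-0.9,0,0],[0.9,0.1,-0.9,0,0],[0.9,0.1,-0.9,0,0],[0.9,0.1,-0.9,0,0],[0.9,0.1,-0.9,0,0],[0.9,0.1,-0.9,0,0],[0.9,0.1,-0.9,0,0],[0.9,0.1,-0.8,0.1,0],[0.9,0.2,-0.45,0.1,0]]]'
python3 -m jog '[[[0.9,0,0,0,0],[0.9,0,0,0,0]]]'
python3 - <<'E'
from h import *
plan(443.2,72.4,12,-80.5)
im,w=cam('wrist');save('w4',im)
m=(w[...,2]>.038)&(w[...,2]<.06)&(abs(w[...,0]-.443)<.04)&(abs(w[...,1]-.072)<.04);m[222:]=0
p=w[m]*1000;print(len(p),p[:,:].max(0),p.min(0))
E
```

```text
time: 24.8
position: [0.4405, 0.0727, 0.1231]
tool_rot: [3.13, 0.263, -0.004]
ft_force: [-0.1, 0.1, 0.8]
grip_width: 0.903
time: 25.05
position: [0.4418, 0.0698, 0.1242]
tool_rot: [3.13, 0.257, -0.001]
ft_force: [-0.3, -0.3, -0.2]
grip_width: 0.899
t25.05 pos [441.8  69.8 124.2] yaw -80.6 tilt 0.08 F [-0.3 -0.3 -0.2] grip 78.2
 turn -0.02 (alt 35.98) | dx 0.046 dy -0.058 dz 2.806
1888 [465.11573863  95.18527692  56.69686269] [425.39439774  51.08479337  38.00671458]
```

View pics/w4.png

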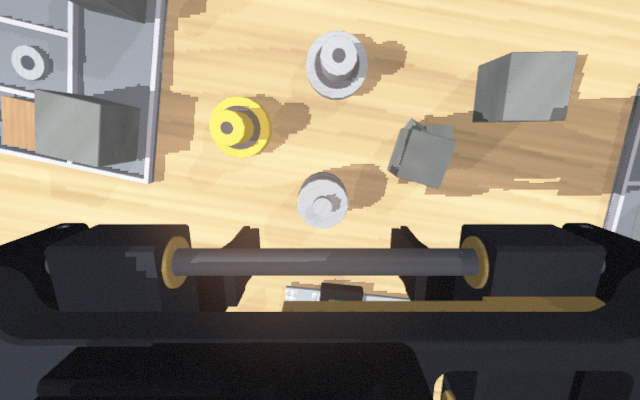

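The distance piece is at (323,200), spigot up, between the fingers. The jaws are clear of the broken half at (422,152). Now I grasp it.

```bash
python3 -m jog '[[[0.9,0.04,-0.065,0.7,0],[0.9,0,0,0.8,0],[0.9,0,0,0.6,0],[0.9,0,0,0.4,0],[0.9,0,0,0.2,0],[0.9,0,0,0.1,0],[0.9,0,0,0,0],[0.9,0,0,0,0]]]' 50
python3 -m jog '[[[0,0,0,0,0],[0,0,0,0,0],[0,0,0,0,0],[0,0,0,0,0],[0,0,0,0,0],[0,0,0,0,0],[0,0,0,0,0]]]' 50
python3 -c "
from h import *
plan(443.,72.8,12,-80.5)"
python3 -m jog '[[[0,0,0,-0.3,0],[0,0,0,-0.6,0],[0,0,0,-0.8,0],[0,0,0,-0.8,0],[0,0,0,-0.5,0],[0,0,0,0,0]]]' 50
python3 -c "
from h import *
p=tray((503.2,-289.6),9.5,57,36);print(p)
plan(*p,16,-80.5)"
```

```text
time: 26.1
position: [0.4434, 0.0743, 0.0131]
tool_rot: [-3.13, -0.259, -0.002]
ft_force: [0.2, -0.0, 0.2]
grip_width: 0.898
time: 26.98
position: [0.443, 0.0735, 0.0126]
tool_rot: [3.13, 0.259, 0.0]
ft_force: [0.5, -3.6, 0.3]
grip_width: 0.504
t26.98 pos [443.   73.5  12.6] yaw -80.5 tilt 0.04 F [ 0.5 -3.6  0.3] grip 43.8
 turn -0.01 (alt 35.99) | dx -0.004 dy 0.017 dz 0.015
time: 27.72
position: [0.4434, 0.0751, 0.1338]
tool_rot: [-3.128, -0.26, -0.004]
ft_force: [-0.1, -0.3, -6.8]
grip_width: 0.502
(np.float64(553.4765654766378), np.float64(-244.68600481060105))
t27.73 pos [443.4  75.1 133.8] yaw -80.5 tilt 0.21 F [-0.1 -0.3 -6.8] grip 43.7
 turn 0.00 (alt -36.00) | dx 1.395 dy 8.340 dz 2.945
```

```bash
python3 -m jog '[[[0,0.14,0.7,0,0],[0,0.14,0.9,0,0],[0,0.14,0.9,0,0],[0,0.14,0.9,0,0],[0,0.14,0.9,0,0],[0,0.14,0.9,0,0],[0,0.14,0.9,0,0],[0,0.14,0.9,0,0],[0,0.14,0.8,0,0],[0,0.14,0.54,0,0]]]' 50
python3 -m jog '[[[0,0,0,0.4,0],[0,0,0,0.7,0],[0,0,0,0.7,0],[0,0,0,0.5,0],[0,0,0,0.3,0],[0,0,0,0.1,0],[0,0,0,0,0],[0,0,0,0,0],[0,0,0,0,0]]]'
python3 -c "
from h import *
p=tray((503.2,-289.6),9.5,57,36);print(p)
plan(*p,16.6,-80.5)"
```

```text
time: 28.98
position: [0.5521, -0.2467, 0.1305]
tool_rot: [-3.131, -0.257, 0.005]
ft_force: [-0.3, -0.4, -5.6]
grip_width: 0.508
time: 30.1
position: [0.5535, -0.2459, 0.0252]
tool_rot: [3.131, 0.259, 0.002]
ft_force: [0.2, 0.6, -6.3]
grip_width: 0.502
(np.float64(553.4765654766378), np.float64(-244.68600481060105))
t30.10 pos [ 553.5 -245.9   25.2] yaw -80.5 tilt 0.07 F [ 0.2  0.6 -6.3] grip 43.7
 turn -0.01 (alt 35.99) | dx 0.004 dy -0.029 dz 0.216
```

```bash
python3 -m jog '[[[0,0,-0.03,0.08,0],[0,0,0,0.07,0],[0,0,0,0.03,0],[0,0,0,0.0,0],[0,0,0,0,0]]]' 50
python3 -m jog '[[[0,0,0,0.03,0],[0,0,0,0,0],[0,0,0,0,0]]]'
python3 -c "
from h import *
p=tray((503.2,-289.6),9.5,57,36)
plan(*p,16.6,-80.5)"
```

```text
time: 30.72
position: [0.5529, -0.2446, 0.0174]
tool_rot: [3.131, 0.259, 0.0]
ft_force: [-0.8, -0.0, -4.7]
grip_width: 0.507
time: 31.1
position: [0.5531, -0.2446, 0.0167]
tool_rot: [-3.131, -0.26, -0.001]
ft_force: [-1.8, 1.5, 0.3]
grip_width: 0.508
t31.10 pos [ 553.1 -244.6   16.7] yaw -80.5 tilt 0.03 F [-1.8  1.5  0.3] grip 44.2
 turn -0.00 (alt 36.00) | dx 0.010 dy 0.003 dz 0.002
```

```bash
python3 -m jog '[[[0.65,0,0,0,0],[0.65,0,0,0,0],[0.65,0,0,0,0],[0.65,0,0,-0.2,0],[0.65,0,0,-0.7,0],[0.65,0,0,-0.9,0],[0.9,0,0,-0.9,0],[0.9,0,0,-0.3,-0.18],[0.9,0,0,0,0]]]' 45
python3 -c "
from h import *
plan(563.7,-75.8,120,-79.6)"
```

```text
time: 32.22
position: [0.5532, -0.2446, 0.1367]
tool_rot: [3.129, 0.285, 0.002]
ft_force: [-0.4, 0.3, -0.4]
grip_width: 0.866
t32.23 pos [ 553.2 -244.6  136.7] yaw -79.6 tilt 0.09 F [-0.4  0.3 -0.4] grip 75.4
 turn -0.00 (alt 36.00) | dx 1.019 dy -4.102 dz 0.418
```

```bash
python3 -m jog '[[[0.9,0.2,-0.7,0,0],[0.9,0.2,-0.8,0,0],[0.9,0.2,-0.8,0,0],[0.9,0.2,-0.8,0,0],[0.9,0.2,-0.7,0,0],[0.9,0,-0.3,0,0],[0.9,0,0,0,0],[0.9,0,0,0,0]]]'
python3 - <<'E'
from h import *
plan(563.7,-75.8,18,-79.6)
im,w=cam('wrist');save('w5',im)
m=(w[...,2]>.045)&(w[...,2]<.06)&(abs(w[...,0]-.564)<.05)&(abs(w[...,1]+.076)<.05);m[222:]=0
p=w[m];r=cv2.minAreaRect((p[:,:2]*1000).astype(np.float32));print(len(p),np.round(r[0],1),np.round(r[1],1),round(r[2],1),np.percentile(p[:,2],[50,98]))
im,w=cam('top');save('t5',im);np.savez('t5.npz',w=w)
E
```

```text
time: 33.22
position: [0.5622, -0.0777, 0.136]
tool_rot: [3.128, 0.281, -0.0]
ft_force: [0.0, -0.7, 0.1]
grip_width: 0.895
t33.23 pos [562.2 -77.7 136. ] yaw -79.7 tilt 0.04 F [ 0.  -0.7  0.1] grip 77.9
 turn -0.03 (alt 35.97) | dx 0.045 dy -0.039 dz 2.950
2694 [567.  -75.2] [42.6 50. ] 10.1 [0.0517215  0.05310207]
```

View pics/w5.png

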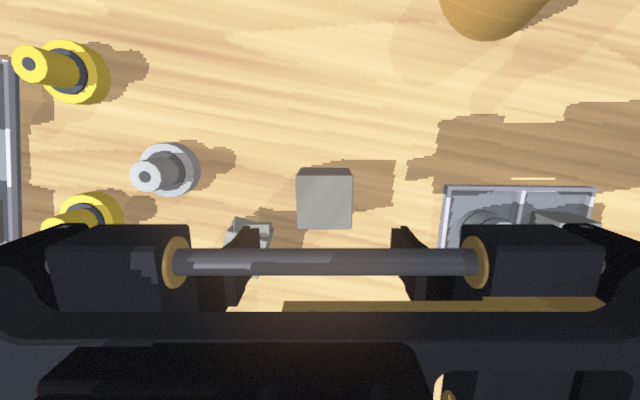

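The cube sits square between the fingers at (325,198), about 50 mm wide. The broken half at (250,232) is 60 mm behind the finger line. Now I grasp.

```bash
python3 -m jog '[[[0.9,0.04,-0.045,0.7,0],[0.9,0,0,0.8,0],[0.9,0,0,0.6,0],[0.9,0,0,0.5,0],[0.9,0,0,0.25,0],[0.9,0,0,0.1,0],[0.9,0,0,0,0],[0.9,0,0,0,0]]]' 40
python3 -m jog '[[[0,0,0,0,0],[0,0,0,0,0],[0,0,0,0,0],[0,0,0,0,0],[0,0,0,0,0],[0,0,0,0,0],[0,0,0,0,0]]]' 40
python3 -c "
from h import *
plan(563.5,-75.8,18,-79.6)"
python3 -m jog '[[[0,0,0,-0.3,0],[0,0,0,-0.6,0],[0,0,0,-0.8,0],[0,0,0,-0.9,0],[0,0,0,-0.8,0],[0,0,0,0,1],[0,0,0,0,1],[0,0,0,0,0.78],[0,0,0,0,0]]]' 40
python3 -c "
from h import *
plan(533.5,275,150,-93.5)"
```

```text
time: 34.33
position: [0.5645, -0.0739, 0.0189]
tool_rot: [-3.129, -0.284, -0.002]
ft_force: [-0.3, -0.0, 1.2]
grip_width: 0.897
time: 35.2
position: [0.564, -0.0743, 0.0183]
tool_rot: [3.128, 0.284, 0.001]
ft_force: [-0.0, -1.9, 1.2]
grip_width: 0.571
t35.20 pos [564.  -74.3  18.3] yaw -79.6 tilt 0.03 F [-0.  -1.9  1.2] grip 49.7
 turn -0.01 (alt 35.99) | dx -0.020 dy 0.035 dz 0.007
time: 36.33
position: [0.5635, -0.0734, 0.1543]
tool_rot: [-3.139, 0.095, 0.001]
ft_force: [-1.1, 1.0, -3.7]
grip_width: 0.571
t36.33 pos [563.5 -73.4 154.3] yaw -93.5 tilt 0.06 F [-1.1  1.  -3.7] grip 49.7
 turn 0.01 (alt -35.99) | dx -1.279 dy -8.649 dz 0.106
```

```bash
python3 -m jog '[[[0,-0.12,-0.7,0,0],[0,-0.13,-0.9,0,0],[0,-0.13,-0.9,0,0],[0,-0.13,-0.9,0,0],[0,-0.13,-0.9,0,0],[0,-0.13,-0.9,0,0],[0,-0.13,-0.9,0,0],[0,-0.13,-0.9,0,0],[0,-0.13,-0.9,0,0],[0,-0.13,-0.75,0,0]]]' 40
python3 -m jog '[[[0,0,0,0,0],[0,0,0,0,0],[0,0,0,0,0]]]'
cat > ct.py <<'E'
from h import *
import sys
plan(533.5,275,22.3,-93.5)
im,w=cam('wrist');save(sys.argv[1],im)
def fr(cx,cy,lab):
    m=(w[...,2]>.047)&(w[...,2]<.062)&(abs(w[...,0]-cx)<.045)&(abs(w[...,1]-cy)<.045)
    k,l,st,_=cv2.connectedComponentsWithStats(m.astype(np.uint8))
    if k<2: print(lab,"none");return
    i=1+np.argmax(st[1:,4]);p=w[l==i];r=cv2.minAreaRect((p[:,:2]*1000).astype(np.float32))
    print(lab,len(p),np.round(r[0],1),np.round(r[1],1),round(r[2],1),st[i,:4],"min",np.round(p.min(0)*1000,1),"max",np.round(p.max(0)*1000,1))
fr(.593,.272,"far");fr(.473,.279,"near")
E
python3 ct.py w6
```

```text
time: 37.58
position: [0.5329, 0.2765, 0.1542]
tool_rot: [-3.14, 0.092, 0.001]
ft_force: [1.2, -0.4, -2.2]
grip_width: 0.567
time: 37.95
position: [0.534, 0.273, 0.1543]
tool_rot: [3.14, -0.099, -0.0]
ft_force: [-1.0, -0.7, -2.1]
grip_width: 0.574
t37.95 pos [534.  273.  154.3] yaw -93.6 tilt 0.01 F [-1.  -0.7 -2.1] grip 49.9
 turn -0.03 (alt 35.97) | dx -0.014 dy -0.049 dz 3.301
far 3247 [593.  272.5] [50.1 49.5] 86.3 [293 106  58  58] min [567.1 246.2  52.8] max [619.2 298.3  58.3]
near none
```

View pics/w6.png

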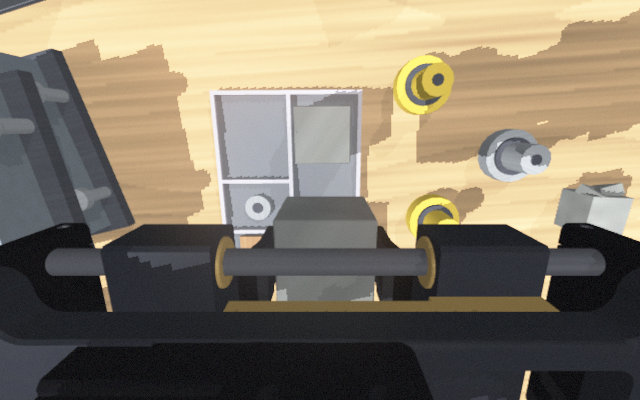

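```bash
python3 -m jog '[[[0,0,-0.05,0,0],[0,0,0,0.4,0],[0,0,0,0.6,0],[0,0,0,0.6,0],[0,0,0,0.2,0],[0,0,0,0,0],[0,0,0,0,0],[0,0,0,0,0]]]' 40
python3 -c "
from h import *
plan(534,275,22.3,-93.5)"
```

```text
time: 39.0
position: [0.5344, 0.2769, 0.0831]
tool_rot: [-3.139, 0.096, -0.002]
ft_force: [-0.0, 0.6, -2.8]
grip_width: 0.571
t39.00 pos [534.4 276.9  83.1] yaw -93.5 tilt 0.10 F [-0.   0.6 -2.8] grip 49.7
 turn -0.00 (alt 36.00) | dx -0.006 dy 0.048 dz 1.519
```

```bash
python3 -m jog '[[[0,0,0.04,0.3,0],[0,0,0,0.4,0],[0,0,0,0.4,0],[0,0,0,0.2,0],[0,0,0,0.08,0],[0,0,0,0.03,0],[0,0,0,0,0],[0,0,0,0,0]]]' 40
python3 -c "
from h import *
plan(534,275,22.3,-93.5)"
```

```text
time: 40.0
position: [0.534, 0.2752, 0.0262]
tool_rot: [-3.139, 0.097, -0.001]
ft_force: [-0.2, 0.9, -2.1]
grip_width: 0.571
t40.00 pos [534.  275.2  26.2] yaw -93.5 tilt 0.05 F [-0.2  0.9 -2.1] grip 49.7
 turn -0.00 (alt 36.00) | dx 0.000 dy 0.004 dz 0.098
```

```bash
python3 -m jog '[[[0,0,0,0.05,0],[0,0,0,0.03,0],[0,0,0,0,0],[0,0,0,0,0],[0,0,0,0.02,0],[0,0,0,0,0],[0,0,0,0,0]]]' 40
python3 -c "
from h import *
plan(534,275,22.3,-93.5)"
```

```text
time: 40.88
position: [0.5338, 0.2751, 0.0223]
tool_rot: [-3.14, 0.097, -0.0]
ft_force: [-2.5, -1.3, 4.5]
grip_width: 0.569
t40.88 pos [533.8 275.1  22.3] yaw -93.5 tilt 0.02 F [-2.5 -1.3  4.5] grip 49.5
 turn -0.01 (alt 35.99) | dx 0.004 dy 0.002 dz -0.001
```

```bash
python3 -m jog '[[[0.72,0,0,0,0],[0.72,0,0,0,0],[0.72,0,0,0,0],[0.72,0,0,-0.2,0],[0.72,0,0,-0.7,0],[0.72,0,0,-0.9,0],[0.6,0,0,-0.9,0],[0.6,0,0,-0.3,0],[0.6,0,0,0,0]]]' 50
python3 -c "
from h import *
plan(559.5,79.5,130,-93.5)"
```

```text
time: 42.0
position: [0.534, 0.2753, 0.1423]
tool_rot: [-3.139, 0.096, -0.001]
ft_force: [0.5, -0.3, 0.2]
grip_width: 0.607
t42.00 pos [534.  275.3 142.3] yaw -93.5 tilt 0.09 F [ 0.5 -0.3  0.2] grip 52.8
 turn -0.00 (alt 36.00) | dx 0.936 dy 4.846 dz 0.307
```

```bash
python3 -m jog '[[[0.6,0.15,0.7,0,0],[0.6,0.15,0.8,0,0],[0.6,0.15,0.8,0,0],[0.6,0.15,0.8,0,0],[0.6,0.15,0.8,0.1,0],[0.6,0.15,0.7,0.1,0],[0.6,0.03,0.25,0.1,0],[0.6,0,0,0,0],[0.6,0,0,0,0]]]'
python3 - <<'E'
from h import *
plan(559.5,79.5,22,-93.5)
im,w=cam('wrist');save('w7',im)
for a,b in((.046,.06),(.01,.025)):
    m=(w[...,2]>a)&(w[...,2]<b)&(abs(w[...,0]-.5595)<.035)&(abs(w[...,1]-.0795)<.035);m[222:]=0
    p=w[m]*1000;r=cv2.minAreaRect(p[:,:2].astype(np.float32));print(len(p),np.round(r[0],1),np.round(r[1],1),np.round(p.max(0),1),np.round(p.min(0),1))
E
```

```text
time: 43.12
position: [0.5586, 0.0808, 0.1294]
tool_rot: [-3.14, 0.093, 0.001]
ft_force: [-0.5, 0.2, 0.2]
grip_width: 0.6
t43.12 pos [558.6  80.8 129.4] yaw -93.4 tilt 0.04 F [-0.5  0.2  0.2] grip 52.2
 turn 0.02 (alt -35.98) | dx 0.023 dy 0.031 dz 2.685
817 [559.5  79.7] [27.2 27.1] [573.   93.2  56.6] [545.4  66.3  46.5]
1400 [560.1  79.9] [52.7 52. ] [586.2 106.4  24.8] [533.9  53.5  10.1]
```

View pics/w7.png

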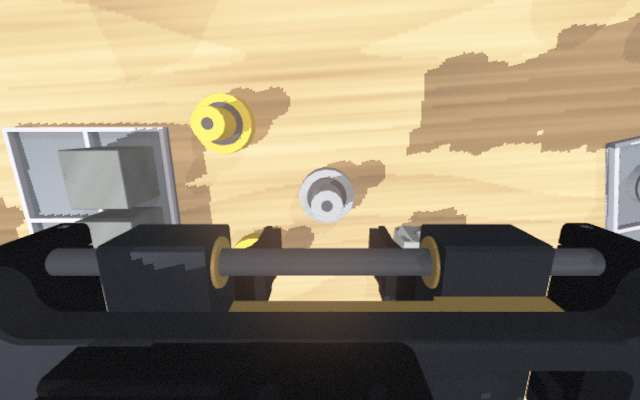

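The grey platen, shank up, is at (327,195). The yellow one at (222,123) is to the side. Descending to grip the shank.

```bash
python3 -m jog '[[[0.6,0.025,0.02,0.7,0],[0.6,0,0,0.8,0],[0.6,0,0,0.6,0],[0.6,0,0,0.35,0],[0.6,0,0,0.15,0],[0.6,0,0,0.05,0],[0.6,0,0,0,0],[0.6,0,0,0,0]]]' 50
python3 -c "
from h import *
plan(559.6,79.7,22.5,-93.5)"
python3 -m jog '[[[0,0,0,0,0],[0,0,0,0,0],[0,0,0,0,0],[0,0,0,0,0],[0,0,0,0,0],[0,0,0,0,0]]]' 50
python3 -c "
from h import *
plan(559.6,79.7,22.5,-93.5)"
python3 -m jog '[[[0,0,0,-0.3,0],[0,0,0,-0.6,0],[0,0,0,-0.8,0],[0,0,0,-0.8,0],[0,0,0,-0.5,0],[0,0,0,0,0]]]' 50
python3 -c "
from h import *
p=tray((535.3,312.1),-3.5,57,36);print(p)
plan(*p,26.5,-93.5)"
```

```text
time: 44.18
position: [0.5604, 0.0783, 0.0244]
tool_rot: [-3.14, 0.097, -0.002]
ft_force: [-0.0, -1.7, -1.1]
grip_width: 0.598
t44.17 pos [560.4  78.3  24.4] yaw -93.5 tilt 0.07 F [-0.  -1.7 -1.1] grip 52.0
 turn -0.00 (alt 36.00) | dx -0.021 dy -0.033 dz 0.048
time: 44.92
position: [0.5599, 0.0786, 0.0238]
tool_rot: [-3.14, 0.096, -0.0]
ft_force: [0.4, 0.5, -0.1]
grip_width: 0.314
t44.92 pos [559.9  78.6  23.8] yaw -93.5 tilt 0.03 F [ 0.4  0.5 -0.1] grip 27.3
 turn -0.00 (alt 36.00) | dx -0.009 dy -0.028 dz 0.033
time: 45.68
position: [0.5606, 0.0782, 0.1449]
tool_rot: [-3.139, 0.096, -0.003]
ft_force: [0.0, -0.1, -4.9]
grip_width: 0.311
(np.float64(594.3914309333013), np.float64(344.5530859897004))
t45.67 pos [560.6  78.2 144.9] yaw -93.5 tilt 0.14 F [ 0.  -0.1 -4.9] grip 27.0
 turn -0.00 (alt 36.00) | dx 0.437 dy -6.698 dz 2.959
```

```bash
python3 -m jog '[[[0,0.04,-0.7,0,0],[0,0.05,-0.8,0,0],[0,0.05,-0.8,0,0],[0,0.05,-0.8,0,0],[0,0.05,-0.8,0,0],[0,0.05,-0.8,0,0],[0,0.05,-0.8,0,0],[0,0.05,-0.7,0,0],[0,0.05,-0.5,0,0],[0,0,0,0,0]]]' 50
python3 -m jog '[[[0,0,0,0,0]]]'
python3 - <<'E'
from h import *
p=tray((535.3,312.1),-3.5,57,36)
plan(*p,27.8,-93.5)
w=np.load("top0.npz")["w"]; m=(w[...,1]>.405)&(w[...,1]<.48)&(w[...,0]>.52)&(w[...,0]<.66);print("mould h",np.nanpercentile(w[m][:,2],[50,90,99]))
im,w=cam('wrist');save('w8',im)
c=np.array([535.3,312.1]);a=np.radians(-3.5);Rm=np.array([[np.cos(a),np.sin(a)],[-np.sin(a),np.cos(a)]])
q=w.reshape(-1,3)*1000;q=q[np.isfinite(q[:,0])];q=np.c_[(q[:,:2]-c)@Rm.T,q[:,2]];k=(q[:,2]>8.5)&(q[:,2]<16)
for n,m,ax in(("far",(abs(q[:,0]-102)<7)&(q[:,1]>5)&(q[:,1]<65),0),("+y",(abs(q[:,1]-74)<7)&(q[:,0]>20)&(q[:,0]<90),1),("div",(abs(q[:,1]+2)<6)&(q[:,0]>20)&(q[:,0]<95),1),("cross",(abs(q[:,0]-12)<6)&(q[:,1]>8)&(q[:,1]<65),0)):
    v=q[k&m][:,ax];print(n,len(v),np.round(np.percentile(v,[5,50,95]),1) if len(v) else None)
E
```

```text
time: 46.92
position: [0.5932, 0.3467, 0.1426]
tool_rot: [3.139, -0.092, -0.002]
ft_force: [0.2, -0.3, -4.8]
grip_width: 0.305
time: 47.05
position: [0.5942, 0.3426, 0.1435]
tool_rot: [3.138, -0.1, -0.0]
ft_force: [0.5, -0.9, -4.4]
grip_width: 0.311
t47.05 pos [594.2 342.6 143.5] yaw -93.6 tilt 0.10 F [ 0.5 -0.9 -4.4] grip 27.1
 turn -0.03 (alt 35.97) | dx 0.003 dy -0.050 dz 2.893
mould h [-0.00051207  0.00169067  0.00333924]
far 238 [ 99.4 101.4 102.6]
+y 221 [72.4 74.3 76.2]
div 224 [-3.3 -1.5  0.4]
cross 0 None
```

View pics/w8.png

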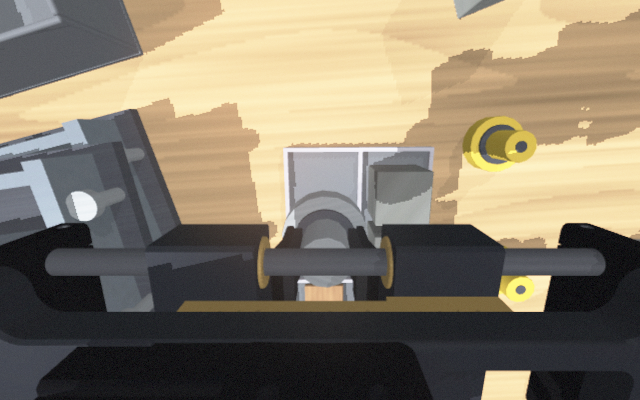

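The platen is held over its empty compartment at (325,190); rims agree with my tray estimate to about 0.5 mm, and the mould is clear of the body.

```bash
python3 -m jog '[[[0,0,0,0.4,0],[0,0,0,0.7,0],[0,0,0,0.7,0],[0,0,0,0.5,0],[0,0,0,0.2,0],[0,0,0,0.1,0],[0,0,0,0,0],[0,0,0,0,0]]]' 50
python3 -c "
from h import *
p=tray((535.3,312.1),-3.5,57,36)
plan(*p,27.8,-93.5)"
```

```text
time: 48.1
position: [0.5945, 0.3449, 0.0408]
tool_rot: [-3.139, 0.097, -0.002]
ft_force: [-0.8, 0.6, -4.5]
grip_width: 0.312
t48.10 pos [594.5 344.9  40.8] yaw -93.5 tilt 0.10 F [-0.8  0.6 -4.5] grip 27.1
 turn -0.00 (alt 36.00) | dx -0.003 dy 0.009 dz 0.325
```

```bash
python3 -m jog '[[[0,0,0.01,0.1,0],[0,0,0,0.08,0],[0,0,0,0.05,0],[0,0,0,0.03,0],[0,0,0,0,0],[0,0,0,0,0]]]' 50
python3 -c "
from h import *
p=tray((535.3,312.1),-3.5,57,36)
plan(*p,27.8,-93.5)"
```

```text
time: 48.85
position: [0.594, 0.3443, 0.0295]
tool_rot: [-3.14, 0.096, -0.0]
ft_force: [-0.9, -0.6, -5.5]
grip_width: 0.311
t48.85 pos [594.  344.3  29.5] yaw -93.5 tilt 0.02 F [-0.9 -0.6 -5.5] grip 27.1
 turn -0.00 (alt 36.00) | dx 0.011 dy -0.007 dz 0.042
```

```bash
python3 -m jog '[[[0,0,0,0.02,0],[0,0,0,0.02,0],[0,0,0,0,0],[0,0,0,0,0],[0,0,0,0.01,0],[0,0,0,0,0]]]' 50
python3 -c "
from h import *
p=tray((535.3,312.1),-3.5,57,36)
plan(*p,27.8,-93.5)"
```

```text
time: 49.6
position: [0.5939, 0.3443, 0.0279]
tool_rot: [-3.14, 0.096, -0.0]
ft_force: [-1.9, -0.5, 1.1]
grip_width: 0.31
t49.60 pos [593.9 344.3  27.9] yaw -93.5 tilt 0.02 F [-1.9 -0.5  1.1] grip 26.9
 turn -0.00 (alt 36.00) | dx 0.011 dy -0.008 dz 0.002
```

```bash
python3 -m jog '[[[0.5,0,0,0,0],[0.5,0,0,0,0],[0.5,0,0,0,0],[0.5,0,0,-0.2,0],[0.5,0,0,-0.7,0],[0.5,0,0,-0.9,0],[0.5,0,0,-1,0],[0.5,0,0,-1,0],[0.5,0,0,-1,0],[0.5,0,0,-0.8,0]]]' 50
python3 -m jog '[[[0.5,-0.6,-0.5,0,0],[0.5,-0.8,-0.6,0,0],[0.5,-0.8,-0.6,0,0],[0.5,-0.8,-0.6,0,0],[0.5,-0.8,-0.6,0,0],[0.5,-0.8,-0.6,0,0],[0.5,-0.8,-0.6,0,0],[0.5,-0.8,-0.6,0,0],[0.5,-0.5,-0.4,0,0],[0.5,0,0,0,0]]]'
python3 - <<'E'
from h import *
plan(330,560,250,-93.5)
A,w=cam("top");B,ws=cam("scene")
c1=cv2.resize(A[170:300,130:230],None,fx=3.8,fy=3.8,interpolation=cv2.INTER_CUBIC);c2=cv2.resize(A[170:300,395:500],None,fx=3.8,fy=3.8,interpolation=cv2.INTER_CUBIC)
save("fin",np.hstack([c1,c2]));save("fins",cv2.resize(B[100:300,140:460],None,fx=2.4,fy=2.4,interpolation=cv2.INTER_CUBIC))
b=np.array([.8,-1.3])
def f(n,W,c,a,x,y,r,zlo,zhi,bias):
    t=np.radians(a);Rm=np.array([[np.cos(t),np.sin(t)],[-np.sin(t),np.cos(t)]])
    q=W.reshape(-1,3)*1000;q=q[np.isfinite(q[:,0])];xy=(q[:,:2]+bias-c)@Rm.T
    m=(abs(xy[:,0]-x)<r[0])&(abs(xy[:,1]-y)<r[1])&(q[:,2]>zlo)&(q[:,2]<zhi)
    R_=cv2.minAreaRect(xy[m].astype(np.float32));print(n,m.sum(),"c",np.round(R_[0],1),"s",np.round(R_[1],1),"a",round(R_[2],1),"z",np.round(np.percentile(q[m][:,2],[5,50,95]),1))
for lab,W,bb in(("top",w,b),("scene",ws,np.array([-3.5,3.3]))):
    print(lab);bt=(np.array([503.2,-289.6]),9.5);ctr=(np.array([535.3,312.1]),-3.5)
    f("prism",W,*bt,0,-38,(95,32),36,52,bb);f("nose",W,*bt,-45,36,(50,32),30,55,bb);f("dist",W,*bt,57,36,(38,32),44,52.5,bb)
    for n,x in(("near",-60),("mid",0),("far",60)): f(n,W,*ctr,x,-38,(29.5,32),48,60,bb)
    f("plat disc",W,*ctr,57,36,(40,34),18,27,bb);f("shank",W,*ctr,57,36,(40,34),48,62,bb)
    f("broken",W,np.array([496.5,-7.5]),0,0,0,(35,35),32,50,bb)
E
```

```text
time: 50.85
position: [0.5943, 0.3441, 0.2541]
tool_rot: [-3.139, 0.097, -0.003]
ft_force: [0.4, 0.1, 0.1]
grip_width: 0.498
time: 52.1
position: [0.3371, 0.5659, 0.2512]
tool_rot: [-3.14, 0.09, 0.0]
ft_force: [-0.3, -0.5, 0.3]
grip_width: 0.499
t52.10 pos [337.1 565.9 251.2] yaw -93.3 tilt 0.00 F [-0.3 -0.5  0.3] grip 43.4
 turn 0.04 (alt -35.96) | dx -0.168 dy 0.157 dz 0.031
top
prism 1333 c [ -2.3 -37.2] s [ 42.5 159.8] a 89.6 z [39.4 42.5 45.1]
nose 360 c [-43.8  37.2] s [24.7 69.9] a 89.9 z [34.6 44.  48.4]
dist 262 c [56.6 36.9] s [42.8 41.9] a 81.4 z [45.2 47.3 49.7]
near 513 c [-59.5 -36.6] s [51.1 49.9] a 89.3 z [50.3 53.2 55.8]
mid 497 c [ -0.3 -37.1] s [49.9 51. ] a 1.0 z [50.3 53.2 55.8]
far 483 c [ 61.2 -36.8] s [51.1 50.9] a 0.8 z [50.  53.  55.7]
plat disc 232 c [55.4 33.7] s [48.8 52.6] a 71.6 z [18.6 21.9 25.8]
shank 125 c [56.4 35.6] s [27.1 26.1] a 67.1 z [51.3 55.2 58.3]
broken 338 c [ 1.2 -0.1] s [39.9 46.2] a 83.7 z [36.2 38.7 41.3]
scene
prism 911 c [ -3.2 -35.6] s [162.2  42.6] a 0.3 z [38.2 41.7 44.7]
nose 240 c [-44.4  37.8] s [25.7 73.1] a 89.6 z [32.5 42.3 47.4]
dist 171 c [56.7 37. ] s [42.4 43.1] a 46.2 z [44.4 46.9 50.2]
near 186 c [-61.7 -37.6] s [54.8 53.3] a 89.1 z [48.7 51.6 55. ]
mid 199 c [ -1.4 -37.5] s [52.1 54.1] a 2.6 z [48.3 51.6 55.3]
far 215 c [ 60.1 -35.8] s [55.9 51.5] a 88.3 z [48.4 51.7 55.4]
plat disc 98 c [58.4 33. ] s [50.8 47.9] a 37.6 z [18.5 21.  25.4]
shank 59 c [56.2 35.1] s [25.6 27.6] a 60.2 z [49.2 53.3 56.4]
broken 190 c [-0.1  0.5] s [41.7 47.8] a 83.6 z [33.1 37.5 40.3]
```

View pics/fin.png

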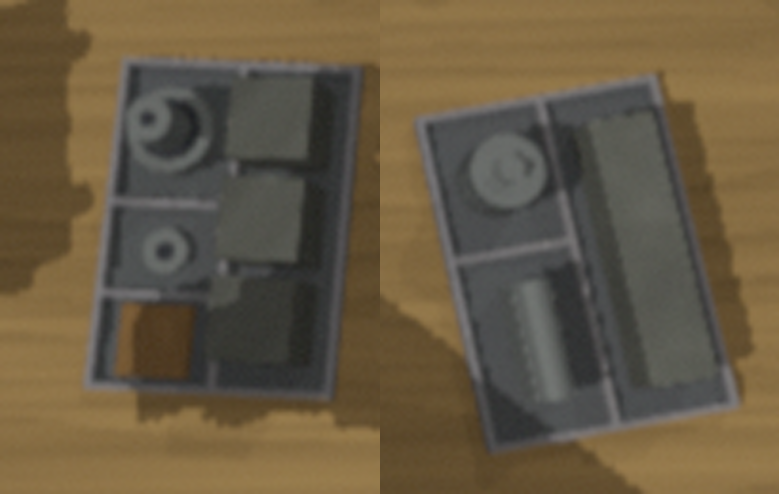

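View pics/fins.png

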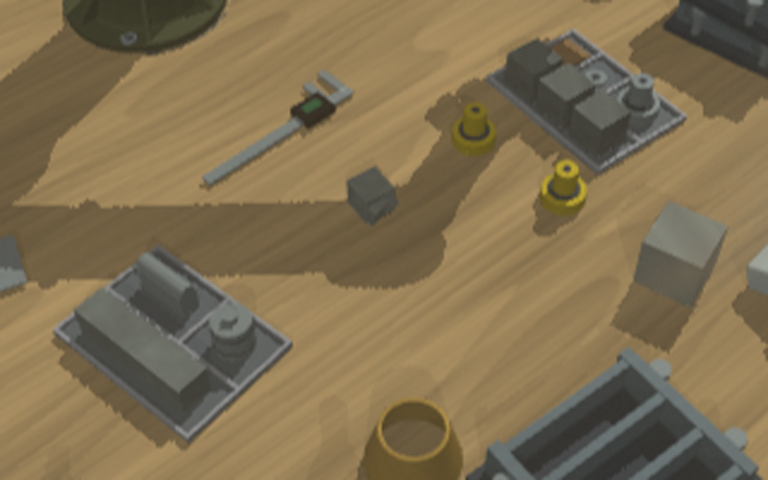

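The final views show every part in its place. Cube tray at (220,225) in the first picture has three cubes in line and the platen in the far compartment. Bending tray at (580,260) has the prism, nose and distance piece clear of the rims. The measured heights match parts sitting flat on the tray floor. I'm handing in.

```bash
python3 -c "
from h import *
print(job.close_job())"
```

```text
the job is handed in; nothing more can be done
None
```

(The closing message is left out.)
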